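# Spot-check the curing hot box with the stem thermometer from the cabinet

### The job

Swing the small glazed cabinet's door open by its handle to about a right angle and leave it standing open; take the stem thermometer out of the rack on the inside of that door. Lower its thin stem through the metal thermometer sleeve in the lid of the white foam curing box until the tip is about 65 mm below the sleeve's rim, without the thermometer touching the sleeve or the box, and hold it there upright, still and centred in the sleeve for a good 3 seconds while the reading settles. The program finishes while the gripper is still holding the thermometer there; leave the glue bottle, the tape roll and the screwdriver where they are.

Things in the scene. Friction and masses are not known exactly. Their poses are not given: they have to be found in the camera images.
- cabinet: bench-top grey sheet-steel cabinet, fixed to the bench, 200 deep (its x) x 210 wide (its y) x 300 tall; origin at the centre of its underside on the bench; its front with the glazed door faces its own -x. Carcass from x = -85 to +100 mm, door in front of it
- cab_door (a joint): upright hinge of the glazed door (line: point hinge, at the cabinet's +y edge): 0 closed, grows in rad as the door swings outward, clockwise from above, to 1.75. Light friction (about 0.1 N m): the door stays where it is left, no latch. The door is 206 wide, 288 tall (6 to 294 mm above the bench), 15 thick
- hinge (a point): point on the hinge line at half the door's height, at the door's outer face; its axes turn with the door: x goes from the outer face through the door to the inner face, -y runs along the door from the hinge to the free edge, z up
- door_handle: steel bar handle on the door's outer face, near its free edge; origin on the door's outer face between the bar's two stubs, 176 mm from the hinge line, 231 mm above the bench; axes as those of point hinge
- handle (a point): middle of the handle's upright round bar, 11 mm in diameter, 100 mm long (181 to 281 mm above the bench, ending about 19 mm below the cabinet's top), 35 mm off the door's outer face, on two stubs 42 mm above and below its middle; axes as those of point hinge. The bar's upper end can be pinched from above
- rack_hole (a point): top centre of the middle hole (13 mm across, 12 mm deep, through) of the aluminium ledge on the door's inner face, 180 mm above the bench, 50 mm in from that face, 115 mm from the hinge line; the thermometer hangs in it by its collar. The ledge is 130 mm long along the door, 78 mm deep, with an empty hole 42 mm to either side. Axes turn with the door
- probe: stem thermometer, about 90 g, loose. Origin at the stem's tip, z up to the handle: steel stem 6 mm in diameter, 105 mm long; black collar 30 mm in diameter, 5 thick; dark grey round handle 22 mm in diameter, z = 110 to 187 mm. At the start it hangs upright in the door rack in the closed cabinet, tip 75 and handle 185 to 262 mm above the bench; lift it 105 mm to clear its hole
- tip (a point): lower tip of the thermometer's stem (same as the origin of probe)
- neck (a point): upper end of the stem, on its axis, at the underside of the collar, 105 mm above the tip
- hotbox: white foam curing box with lid, fixed to the bench, 360 (its x) x 260 (its y), its lid 8 mm wider all round, lid top 165 mm above the bench, hollow inside down to 25 mm above the bench; origin at the centre of its underside. A controller and a fan are on its -x end
- port (a point): centre of the rim of the thermometer sleeve in the middle of the box's lid: an upright aluminium tube of 24 mm inner diameter, 46 mm long, with a flat flange 44 mm in diameter whose top, this rim, is 169 mm above the bench (4 mm above the lid); z points up along the bore
- tape_roll: bystander: roll of yellow tape, 84 mm across and 19 mm high, lying flat on the box's lid; origin at the centre of its underside
- glue: bystander: white glue bottle with a dark cap, 36 mm in diameter, 100 mm tall, standing on the bench; origin at the centre of its underside
- driver: bystander: screwdriver lying on the bench

How it is judged:
By the outcome, as a careful person would: the job done as asked, in the order asked, and still so for the second after the job is handed in, while the arm keeps its last pose, push and grip.
It also fails if it takes over 61 s, if anything falls off the work surface, if the arm or the gripper's body presses on something with over 40 N, if the wrist force passes 120 N, or if a joint passes its speed limit or range.

### The arm

A 6-joint arm with a two-finger parallel gripper is mounted at the origin on the work surface. World frame = base frame: x ahead of the robot, y to its left, z up, the work surface at z = 0. Lengths are in m, angles in rad, forces in N, time in s.
With the tool pointing down it reaches from about 0.25 to 0.725 m from the base axis. Payload 9.7 kg.
Tool frame: the origin (TCP) lies midway between the tips of the shut fingers; the grasp point (between the pads) lies 19 mm behind it (ctrl.grip_point_offset is the distance from the TCP to the grasp point, in m); z points along the fingers, y is the line along which they close (so a half turn about z gives the same grasp; the last joint's range is limited). The gripper opens to 85 mm and grips with 20 to 120 N. Pads are 22 mm wide; open, the fingers measure 114 mm over their backs; the gripper's body (76 mm by 85 mm) begins 54 mm behind the grasp point. The pads swing forward as they close: fully open they stand 13 mm farther back than shut.
Start: joints at [1.119, 0.087, 0.176, 1.66, 0, 1.571], TCP at [0.24, 0.495, 0.231] pointing down, gripper open.
Joint ranges: [-3.13, 3.13], [-0.85, 1.81], [-1.15, 1.24], [-2.2, 2.28], [-1.44, 1.52], [-3.14, 3.14]. Speed limits (rad/s): [2.22, 2.22, 2.57, 3.14, 3.14, 3.14].

### API

Orientations are given as a unit quaternion [w, x, y, z].
In Python, from bench import ctrl, imaging, spotter gives the robot as it stands.
- The arm moves only by the tool carry_out, never from a script. Its argument "deltas" is a list of rows, each a list of 5 numbers: the shift along the tool's x, y, z in units of 25 mm (1.0 is 25 mm), then the turn about the tool's z in units of 6 degrees (1.0 is 6 degrees), then the opening, from 0 (shut) to 1 (fully open). A call has exactly 8 rows; each row shifts and turns the commanded pose from where the row before left it, along the tool's axes as they then stand; what a row does not reach is not made up. A row lasts 1/10 s, in which the tool goes at most 50 mm and 8.59 degrees, less where a joint would pass 70% of its speed; a pose out of reach is approached as far as the arm can. A call is refused whole if a number of a shift passes 1 or a number of a turn 1, either way. A call with a gripper value outside its range is refused whole. The fingers move at their own pace and stop on an object; "force" is the grip in N (left out, the last holds). Time passes only in rows, so rows that do not move let the fingers close, or fill a call up. It gives the time, the measured TCP pose, the force, the opening and the grip force at its end, in the units of the state.
- ctrl.observe(): the state, without advancing time (a new reading comes with each control period).
- imaging.capture(name): name is "scene" or "top"; returns (picture, depth): 420x560x3 uint8, red, green, blue; 420x560 float32, m along the optical axis (not along the pixel's ray), 0 where there is no reading.
- imaging.calibration(name): a dict with "intrinsics" (3x3 intrinsics, pixels), "T" (4x4, takes a point from camera to world coordinates). Camera axes: x right, y up, looking along -z (the intrinsics and any distortion apply to the point x, -y, -z); pixel columns grow to the right and rows downward; lengths in m; the calibration is good to about 2 mm. A picture is of the moment at which its call begins. calibration takes no time and is no camera call.
- ctrl.sign_off(): hands the job in; it is judged then, once.
Trained networks look in the newest picture that a camera, given by its name, has taken for a name from the list of things; names that differ only in an ending like _2 or _b are one class to them, and where a whole thing is asked for, a point or a joint stands for the part that bears it (a point fixed in the world has none). Each returns a list of dicts, best first, with "conf" (0 to 1); they miss things now and then, are a little off and sometimes report something else, mostly with a low value. They report only what shows in the picture. A call takes as long as a camera call.
- spotter.cut_out(camera, label): "region" (420x560 bool, what is visible of it).
- spotter.landmark_of(camera, label): "xyz" ([x, y, z] in m, in the coordinates of the camera as it stood for that picture, good to about 4 mm: a listed point, or the origin of a listed thing).
The state is a dict: "time_s": time; "joints": joint angles; "qvel": joint speeds; "joint_torque": joint torques, N m; "eef_pos": TCP position; "eef_rot": TCP orientation; "contact_force": force on the tool from outside, world axes, zero at the start; "ft_torque": the same for the moment, N m; "grip_width": opening from 0.0 (shut) to 1.0 (fully open); "grasp_force": force on a finger pad.
Only numpy, scipy, OpenCV 4.12 (cv2) and the standard library are available. Lean on these libraries where they do the work, as an engineer would, in place of code of your own. Each camera call takes 0.05 s, during which the arm holds its last target. There are 200 camera calls.

## Working session

There is one attempt and no reset: what is moved stays moved. The work goes in short steps, Python scripts to look and compute and a tool call to move; the robot and the scene stay as the last step left them, time stands still between calls to the robot, and variables do not carry over. Pictures are saved under pics/ and viewed, at most 10 in all, crops included, and the job is handed in when it is done.

Besides the shell and the picture viewer there is one more tool, called after ">>>" by a JSON object that holds its "api" and its "payload", one argument or row to a line. carry_out: Moves the arm, as the interface text tells. Its arguments: {"type":"object","properties":{"deltas":{"type":"array","items":{"type":"array","items":{"type":"number"}}},"force":{"type":"number"}},"required":["deltas"]}

```bash
mkdir -p pics; cat > h.py <<'E'
import numpy as np, cv2
from bench import ctrl, imaging, spotter
def w(cam,p):
    T=np.array(imaging.calibration(cam)["T"]); return (T@np.r_[p,1])[:3]
def lm(cam,l):
    try:
        r=spotter.landmark_of(cam,l)
        return [(round(d["conf"],2),np.round(w(cam,d["xyz"]),4).tolist()) for d in r[:2]]
    except Exception as e: return repr(e)
def snap(cam,name=None):
    p,d=imaging.capture(cam)
    if name: cv2.imwrite(f"pics/{name}.png",p[:,:,::-1])
    return p,d
def pts(cam,d,m):
    K=np.array(imaging.calibration(cam)["intrinsics"]);v,u=np.nonzero(m&(d>0));z=d[v,u]
    P=np.c_[(u-K[0,2])*z/K[0,0],-(v-K[1,2])*z/K[1,1],-z,np.ones(len(z))]
    return (P@np.array(imaging.calibration(cam)["T"]).T)[:,:3]
E
python3 - <<'E'
from h import *
for c in ["scene","top"]:
    snap(c,c+"0"); cal=imaging.calibration(c); print(c,np.round(cal["T"],3).tolist(),{k:v for k,v in cal.items() if k!="T"})
    for l in ["cabinet","hinge","handle","door_handle","rack_hole","probe","tip","neck","hotbox","port","tape_roll","glue","driver"]:
        print(l,lm(c,l))
s=ctrl.observe();print(s)
E
```

```text
scene [[-0.453, -0.843, 0.29, 0.801], [0.891, -0.429, 0.147, 0.175], [0.0, 0.326, 0.945, 1.233], [0.0, 0.0, 0.0, 1.0]] {'intrinsics': array([[433.21143127,   0.        , 287.51549224],
       [  0.        , 433.21143127, 215.13706115],
       [  0.        ,   0.        ,   1.        ]])}
cabinet []
hinge [(0.84, [0.4724, 0.2811, 0.1479])]
handle [(0.52, [0.6472, 0.2307, 0.2299])]
door_handle [(0.44, [0.6467, 0.2719, 0.2323])]
rack_hole []
probe []
tip []
neck []
hotbox []
port [(0.79, [0.5541, -0.2702, 0.1657])]
tape_roll [(0.83, [0.6775, -0.2764, 0.1634])]
glue [(0.7, [0.2791, -0.2879, -0.0006])]
driver [(0.93, [0.6615, 0.0018, 0.0026])]
top [[-0.008, 0.99, -0.139, 0.297], [-1.0, -0.008, -0.004, 0.035], [-0.005, 0.139, 0.99, 1.36], [0.0, 0.0, 0.0, 1.0]] {'intrinsics': array([[488.86023564,   0.        , 272.44868272],
       [  0.        , 488.86023564, 206.22028412],
       [  0.        ,   0.        ,   1.        ]])}
cabinet []
hinge [(0.72, [0.475, 0.2813, 0.149])]
handle [(0.48, [0.6452, 0.2289, 0.2277])]
door_handle [(0.62, [0.6483, 0.2663, 0.2288])]
rack_hole []
probe []
tip 
[... 246 characters left out ...]
ts': array([1.11901588e+00, 8.68973099e-02, 1.75920345e-01, 1.65980872e+00,
       1.94152224e-05, 1.57078180e+00]), 'qvel': array([-5.92395459e-04,  2.68622301e-04, -6.89800104e-04, -5.89011616e-05,
       -2.76079275e-04,  6.42025515e-04]), 'joint_torque': array([-1.74789049e-03, -5.20102358e+01,  4.64856613e+01,  1.81132764e-03,
        1.36349063e-04,  1.53113081e-05]), 'eef_pos': array([0.24010758, 0.49482187, 0.2312961 ]), 'eef_rot': array([-8.26914062e-06,  2.23966981e-01,  9.74596733e-01,  7.36026574e-06]), 'contact_force': array([-0.548755  , -0.15018692, -0.71148596]), 'ft_torque': array([ 0.04355253, -0.01366966,  0.06457371]), 'grasp_force': 0.0, 'grip_width': 0.9991243443964959}
```

View pics/scene0.png

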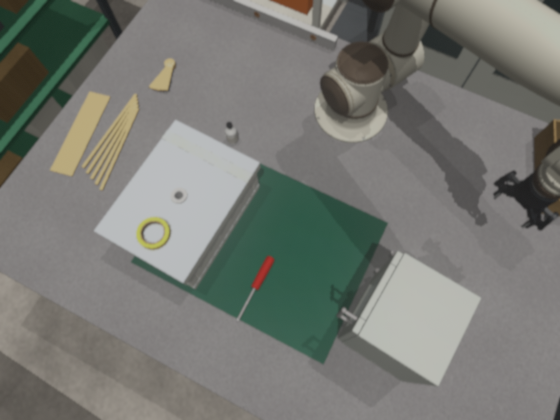

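View pics/top0.png

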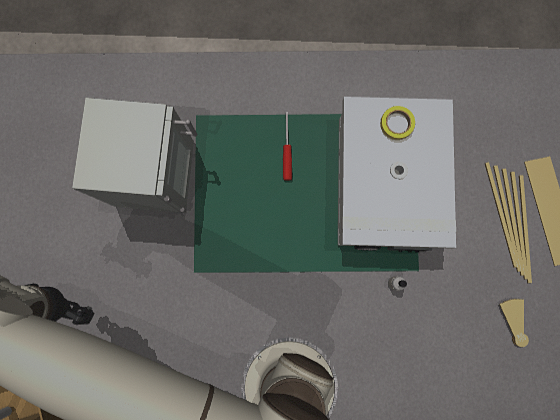

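The scene picture shows the hotbox at the left, with its port at (179,196) and the tape at (153,233). The cabinet is at the right with the handle at (347,315), and the driver lies between them. The top picture shows the cabinet at (75-190, 97-205), the handle bar at (185,127), the port at (398,170) and the glue at (398,284). Next I refine the cabinet angle and the port from depth.

```bash
python3 - <<'E'
from h import *
for c in ["scene","top"]:
    p,d=snap(c); P=pts(c,d,np.ones(d.shape,bool))
    m=(P[:,2]>.288)&(P[:,2]<.308)&(P[:,0]>.42)&(P[:,0]<.78)&(P[:,1]>.22)&(P[:,1]<.55)
    r=cv2.minAreaRect((P[m,:2]*1000).astype(np.float32)); print(c,"cabtop",r,np.round(cv2.boxPoints(r)).tolist(),P[m,2].mean())
    for l in ["handle","port"]:
        for q in spotter.cut_out(c,l)[:1]:
            R=q["region"]; Q=pts(c,d,R); v,u=np.nonzero(R)
            print(l,q["conf"],R.sum(),u.min(),u.max(),v.min(),v.max())
            if len(Q): print(np.round(np.percentile(Q,[2,50,98],axis=0),4).tolist())
    # lid & flange
    L=(np.abs(P[:,2]-.166)<.008)&(P[:,0]>.3)&(P[:,0]<.8)&(P[:,1]>-.5)&(P[:,1]<-.05)
    r=cv2.minAreaRect((P[L,:2]*1000).astype(np.float32)); print("lid",r,np.median(P[L,2]))
    # bore: deep pixels inside lid
    N=L&False
    D=(P[:,2]<.150)&(np.hypot(P[:,0]-.554,P[:,1]+.274)<.022); print("bore",D.sum(),P[D].mean(0) if D.any() else 0)
    # crop flange
    K=np.array(imaging.calibration(c)["intrinsics"]);T=np.linalg.inv(imaging.calibration(c)["T"])
    q=T@[.554,-.274,.169,1]; u=K[0,0]*q[0]/-q[2]+K[0,2]; v=-K[1,1]*q[1]/-q[2]+K[1,2]; print("uv",u,v)
    u,v=int(u),int(v); cr=p[v-25:v+25,u-30:u+30,::-1]; cv2.imwrite(f"pics/port_{c}.png",cv2.resize(cr,None,fx=6,fy=6,interpolation=0))
a=cv2.imread("pics/port_scene.png");b=cv2.imread("pics/port_top.png");cv2.imwrite("pics/ports.png",np.hstack([a,b]))
E
```

```text
scene cabtop ((584.6902465820312, 358.1181335449219), (232.8456573486328, 212.24737548828125), 84.3083267211914) [[468.0, 253.0], [679.0, 232.0], [702.0, 463.0], [491.0, 484.0]] 0.29928148828599543
handle 0.63 140 337 357 309 323
[[0.6173, 0.2278, 0.0299], [0.6494, 0.2462, 0.2713], [0.6532, 0.2681, 0.2862]]
port 0.68 15156 94 260 120 288
[[0.3746, -0.4073, 0.0155], [0.5618, -0.2495, 0.1639], [0.7374, -0.136, 0.1685]]
lid ((554.0821533203125, -273.79949951171875), (279.6707763671875, 376.95074462890625), 87.85466766357422) 0.1642450938886012
bore 30 [ 0.54924836 -0.2826276   0.13710983]
uv 178.1986078001313 194.88678539435932
top cabtop ((585.3775634765625, 372.33074951171875), (202.18263244628906, 211.04071044921875), 84.3359146118164) [[470.0, 282.0], [680.0, 261.0], [700.0, 463.0], [490.0, 483.0]] 0.29944159903257445
handle 0.67 153 173 195 120 135
[[0.6389, 0.2258, 0.1887], [0.6439, 0.2399, 0.2567], [0.6506, 0.2655, 0.2862]]
port 0.81 16993 337 455 97 252
[[0.3659, -0.4078, 0.0409], [0.5376, -0.2694, 0.1645], [0.7339, -0.1393, 0.1698]]
lid ((553.8116455078125, -275.33795166015625), (277.9538879394531, 377.5330505371094), 87.80662536621094) 0.16476183706097824
bore 32 [ 0.55913332 -0.28326238  0.13655014]
uv 398.31502545311577 169.6013082382797
```

View pics/ports.png

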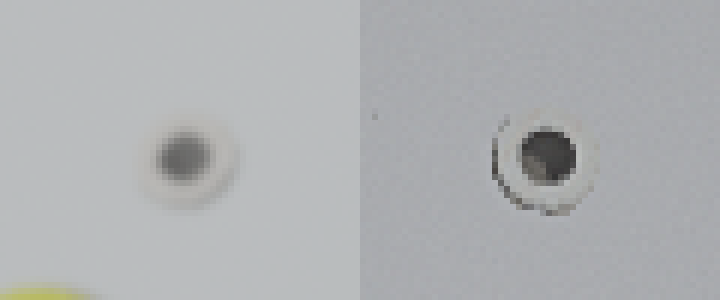

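Both port crops put the bore centre within 0.5 px of (0.554, -0.2745). The cabinet yaw is about -5.7° and the hinge is at (0.4735, 0.2813).

>>> {"api": "carry_out", "payload": {
  "deltas": [
    [0,0,-0.7,-1,0.6],
    [0,0,-0.7,-1,0.6],
    [0,0,-0.7,-1,0.6],
    [0,0,-0.7,-1,0.6],
    [0,0,-0.7,-1,0.6],
    [0,0,-0.7,-1,0.6],
    [0,0,-0.7,-1,0.6],
    [0,0,0,-1,0.6]
  ]
}}

```text
time_s: 2.5
eef_pos: [0.2403, 0.4951, 0.3562]
eef_rot: [0.001, -0.194, 0.981, 0.001]
contact_force: [0.7, 0.1, 0.8]
grip_width: 0.601
grasp_force: 0.0
```

```bash
cat >> h.py <<'E'
def pose():
    s=ctrl.observe(); w_,x,y,z=s["eef_rot"]
    R=np.array([[1-2*(y*y+z*z),2*(x*y-w_*z),2*(x*z+w_*y)],[2*(x*y+w_*z),1-2*(x*x+z*z),2*(y*z-w_*x)],[2*(x*z-w_*y),2*(y*z+w_*x),1-2*(x*x+y*y)]])
    return np.array(s["eef_pos"]),np.degrees(np.arctan2(R[1,1],R[0,1])),s,R
def rows(p,a,way,op):
    """way: list of (x,y,z,yawdeg of tool y); one row each; exact sim of rounded rows"""
    p=np.array(p,float);out=[]
    for W in way:
        t=np.radians(a);Y=np.array([np.cos(t),np.sin(t),0]);X=np.array([-Y[1],Y[0],0]);X=np.cross(Y,[0,0,-1.]);Z=np.array([0,0,-1.])
        d=np.array(W[:3])-p; q=np.round(np.r_[d@X,d@Y,d@Z]/.025,2); tr=round(-((W[3]-a+180)%360-180)/6,2)
        p=p+.025*(q[0]*X+q[1]*Y+q[2]*Z); a-=6*tr
        out.append([*map(float,q),tr,op])
    for i in range(0,len(out),8): print(str(out[i:i+8]).replace(" ",""))
    print("max",np.abs(np.array(out)[:,:4]).max(0),"end",p.round(4),round(a,1))
def line(p,a,q,b,n): 
    f=np.arange(1,n+1)/n; da=(b-a+180)%360-180
    return [(*(np.array(p)+(np.array(q)-p)*k),a+da*k) for k in f]
E
python3 - <<'E'
from h import *
p,a,s,R=pose();print(p,a,R.round(3).tolist(),s["joints"].round(3),s["grip_width"])
E
```

```text
[0.24025169 0.49507851 0.3561559 ] 112.36067474103275 [[-0.925, -0.38, 0.001], [-0.38, 0.925, 0.003], [-0.002, 0.002, -1.0]] [ 1.119  0.177  0.527  1.918 -0.     0.729] 0.6005600103000711
```

```bash
python3 - <<'E'
from h import *
p,a,s,R=pose()
g=np.array([.645,.229,.346])
rows(p,a,line(p,a,g,174.3,22)+[(*g,174.3)]*2,.5)
E
```

```text
[[-0.5,-0.73,0.02,np.float64(-0.47),0.5],[-0.46,-0.75,0.02,np.float64(-0.47),0.5],[-0.42,-0.77,0.02,np.float64(-0.47),0.5],[-0.38,-0.79,0.01,np.float64(-0.47),0.5],[-0.35,-0.81,0.02,np.float64(-0.47),0.5],[-0.3,-0.83,0.02,np.float64(-0.47),0.5],[-0.27,-0.84,0.02,np.float64(-0.46),0.5],[-0.22,-0.85,0.02,np.float64(-0.47),0.5]]
[[-0.18,-0.86,0.02,np.float64(-0.47),0.5],[-0.14,-0.87,0.01,np.float64(-0.47),0.5],[-0.09,-0.88,0.02,np.float64(-0.47),0.5],[-0.05,-0.88,0.02,np.float64(-0.47),0.5],[-0.01,-0.88,0.02,np.float64(-0.47),0.5],[0.03,-0.88,0.02,np.float64(-0.47),0.5],[0.08,-0.88,0.02,np.float64(-0.47),0.5],[0.12,-0.87,0.02,np.float64(-0.47),0.5]]
[[0.17,-0.86,0.01,np.float64(-0.47),0.5],[0.2,-0.86,0.02,np.float64(-0.47),0.5],[0.25,-0.84,0.02,np.float64(-0.47),0.5],[0.29,-0.84,0.02,np.float64(-0.46),0.5],[0.33,-0.81,0.02,np.float64(-0.47),0.5],[0.37,-0.8,0.02,np.float64(-0.47),0.5],[0.0,-0.0,-0.0,np.float64(-0.0),0.5],[0.0,-0.0,-0.0,np.float64(-0.0),0.5]]
max [0.5  0.88 0.02 0.47] end [0.645  0.229  0.3459] 174.3
```

>>> {"api": "carry_out", "payload": {
  "deltas": [
    [-0.5,-0.73,0.02,-0.47,0.5],
    [-0.46,-0.75,0.02,-0.47,0.5],
    [-0.42,-0.77,0.02,-0.47,0.5],
    [-0.38,-0.79,0.01,-0.47,0.5],
    [-0.35,-0.81,0.02,-0.47,0.5],
    [-0.3,-0.83,0.02,-0.47,0.5],
    [-0.27,-0.84,0.02,-0.46,0.5],
    [-0.22,-0.85,0.02,-0.47,0.5]
  ]
}}

```text
time_s: 3.3
eef_pos: [0.3876, 0.3969, 0.35]
eef_rot: [0.0, -0.38, 0.925, 0.0]
contact_force: [-0.1, -0.2, -0.1]
grip_width: 0.504
grasp_force: 0.0
```

>>> {"api": "carry_out", "payload": {
  "deltas": [
    [-0.18,-0.86,0.02,-0.47,0.5],
    [-0.14,-0.87,0.01,-0.47,0.5],
    [-0.09,-0.88,0.02,-0.47,0.5],
    [-0.05,-0.88,0.02,-0.47,0.5],
    [-0.01,-0.88,0.02,-0.47,0.5],
    [0.03,-0.88,0.02,-0.47,0.5],
    [0.08,-0.88,0.02,-0.47,0.5],
    [0.12,-0.87,0.02,-0.47,0.5]
  ]
}}

```text
time_s: 4.1
eef_pos: [0.5345, 0.2996, 0.3462]
eef_rot: [0.0, -0.554, 0.833, 0.0]
contact_force: [0.3, -0.6, 0.8]
grip_width: 0.5
grasp_force: 0.0
```

>>> {"api": "carry_out", "payload": {
  "deltas": [
    [0.17,-0.86,0.01,-0.47,0.5],
    [0.2,-0.86,0.02,-0.47,0.5],
    [0.25,-0.84,0.02,-0.47,0.5],
    [0.29,-0.84,0.02,-0.46,0.5],
    [0.33,-0.81,0.02,-0.47,0.5],
    [0.37,-0.8,0.02,-0.47,0.5],
    [0,0,0,0,0.5],
    [0,0,0,0,0.5]
  ]
}}

```text
time_s: 4.9
eef_pos: [0.6439, 0.227, 0.3428]
eef_rot: [-0.0, -0.669, 0.743, 0.0]
contact_force: [0.1, 0.6, 0.2]
grip_width: 0.5
grasp_force: 0.0
```

```bash
sed -i 's/tr=round(\(.*\),2)$/tr=float(round(\1,2))/' h.py; python3 - <<'E'
from h import *
p,a,s,R=pose();print(p,a,s["joints"].round(3),s["grip_width"],s["contact_force"],s["time_s"],ctrl.grip_point_offset)
g=np.array([.645,.229,.249])
rows(p,a,line(p,a,g,174.3,7)+[(*g,174.3)],.5)
E
```

```text
[0.64391674 0.22696771 0.34283764] 173.9439018008232 [ 0.339  0.594  1.057  2.035  0.    -1.126] 0.49990948894472353 [0.11210482 0.58723997 0.17933356] 4.9 0.0187
[[-0.01,-0.0,0.54,-0.01,0.5],[-0.01,-0.01,0.53,-0.01,0.5],[-0.02,-0.0,0.54,-0.01,0.5],[-0.01,-0.01,0.53,-0.0,0.5],[-0.01,-0.0,0.54,-0.01,0.5],[-0.01,-0.01,0.54,-0.01,0.5],[-0.02,-0.0,0.53,-0.01,0.5],[0.0,-0.0,0.0,0.0,0.5]]
max [0.02 0.01 0.54 0.01] end [0.6449 0.2291 0.2491] 174.3
```

>>> {"api": "carry_out", "payload": {
  "deltas": [
    [-0.01,0,0.54,0,0.5],
    [-0.01,0,0.54,0,0.5],
    [-0.02,-0.01,0.54,0,0.5],
    [-0.01,-0.01,0.54,0,0.5],
    [-0.01,0,0.54,0,0.5],
    [-0.02,-0.01,0.53,-0.03,0.5],
    [-0.01,0,0.53,-0.02,0.5],
    [0,0,0,0,0.5]
  ]
}}

```text
time_s: 5.7
eef_pos: [0.6433, 0.2298, 0.2483]
eef_rot: [-0.001, -0.671, 0.741, 0.0]
contact_force: [-0.7, -0.5, -0.4]
grip_width: 0.505
grasp_force: 0.0
```

>>> {"api": "carry_out", "payload": {
  "deltas": [
    [0,0,0,0,0],
    [0,0,0,0,0],
    [0,0,0,0,0],
    [0,0,0,0,0],
    [0,0,0,0,0],
    [0,0,0,0,0],
    [0,0,0,0,0],
    [0,0,0,0,0]
  ],
  "force": 40
}}

```text
time_s: 6.5
eef_pos: [0.6445, 0.2295, 0.2509]
eef_rot: [0.001, -0.671, 0.741, 0.0]
contact_force: [-3.3, 1.7, 6.2]
grip_width: 0.112
grasp_force: 39.4
```

```bash
python3 - <<'E'
from h import *
p,a,s,R=pose();print(p,a,s["joints"].round(3),s["grip_width"],s["grasp_force"],s["contact_force"],s["time_s"])
for c in ["scene","top"]: snap(c); print(lm(c,"handle"),lm(c,"hinge"))
H=np.array([.4735,.2813]); v=p[:2]-H; print(np.hypot(*v),np.degrees(np.arctan2(v[1],v[0])))
th=np.degrees(np.arctan2(v[1],v[0])); r=np.hypot(*v)
n=18; W=[]
f=np.arange(1,n+1)/n; f=f*f*(3-2*f)*.4+f*.6
for k in f:
    t=np.radians(th-91*k); W.append((H[0]+r*np.cos(t),H[1]+r*np.sin(t),p[2],a-91*k))
for k in range(6): W.append(W[n-1])
rows(p,a,W,0)
E
```

```text
[0.64446863 0.22954233 0.2508754 ] 174.34347053531502 [ 3.420e-01  4.510e-01  6.590e-01  1.777e+00  1.000e-03 -1.130e+00] 0.11197948587229475 39.35120165348053 [-3.34773974  1.69420334  6.18998858] 6.5
[] []
[] []
0.17863126482960523 -16.842742879909622
[[0.41,0.09,0.0,0.56,0],[0.48,0.12,0.0,0.66,0],[0.54,0.13,0.0,0.75,0],[0.6,0.14,0.0,0.82,0],[0.64,0.16,0.0,0.88,0],[0.68,0.17,0.0,0.94,0],[0.7,0.17,0.0,0.97,0],[0.73,0.19,0.0,0.99,0]]
[[0.73,0.18,0.0,1.01,0],[0.73,0.19,0.0,1.01,0],[0.72,0.18,0.0,1.0,0],[0.71,0.18,0.0,0.97,0],[0.67,0.17,0.0,0.93,0],[0.65,0.15,0.0,0.89,0],[0.59,0.15,0.0,0.82,0],[0.55,0.13,0.0,0.75,0]]
[[0.48,0.11,0.0,0.66,0],[0.41,0.1,0.0,0.56,0],[-0.0,-0.0,0.0,-0.0,0],[-0.0,-0.0,0.0,-0.0,0],[-0.0,-0.0,0.0,-0.0,0],[-0.0,-0.0,0.0,-0.0,0],[-0.0,-0.0,0.0,-0.0,0],[-0.0,-0.0,0.0,-0.0,0]]
max [0.73 0.19 0.   1.01] end [0.4187 0.1114 0.2509] 83.3
```

>>> {"api": "carry_out", "payload": {
  "deltas": [
    [0.41,0.09,0,0.56,0],
    [0.48,0.12,0,0.66,0],
    [0.54,0.13,0,0.75,0],
    [0.6,0.14,0,0.82,0],
    [0.64,0.16,0,0.88,0],
    [0.68,0.17,0,0.94,0],
    [0.7,0.17,0,0.97,0],
    [0.73,0.19,0,0.99,0]
  ]
}}

```text
time_s: 7.6
eef_pos: [0.5718, 0.1334, 0.2508]
eef_rot: [0.001, -0.381, 0.925, 0.001]
contact_force: [-6.0, 10.3, 8.5]
grip_width: 0.114
grasp_force: 39.9
```

>>> {"api": "carry_out", "payload": {
  "deltas": [
    [0.73,0.18,0,1,0],
    [0.73,0.19,0,1,0],
    [0.72,0.18,0,1,0],
    [0.71,0.18,0,0.97,0],
    [0.67,0.17,0,0.93,0],
    [0.65,0.15,0,0.89,0],
    [0.59,0.15,0,0.82,0],
    [0.55,0.13,0,0.75,0]
  ]
}}

```text
time_s: 8.4
eef_pos: [0.441, 0.1066, 0.2508]
eef_rot: [0.001, -0.005, 1.0, 0.002]
contact_force: [2.6, 11.6, 4.8]
grip_width: 0.114
grasp_force: 39.9
```

>>> {"api": "carry_out", "payload": {
  "deltas": [
    [0.48,0.11,0,0.66,0],
    [0.41,0.1,0,0.56,0],
    [0,0,0,0,0],
    [0,0,0,0,0],
    [0,0,0,0,0.5],
    [0,0,0,0,0.5],
    [0,0,0,0,0.5],
    [0,0,0,0,0.5]
  ]
}}

```text
time_s: 9.2
eef_pos: [0.4189, 0.1106, 0.2495]
eef_rot: [-0.0, 0.057, 0.998, -0.0]
contact_force: [-0.1, 0.7, 0.0]
grip_width: 0.503
grasp_force: 0.0
```

>>> {"api": "carry_out", "payload": {
  "deltas": [
    [0,0,-0.4,0,0.5],
    [0,0,-0.8,0,0.5],
    [0,0,-0.8,0,0.5],
    [0,0,-0.8,0,0.5],
    [0,0,-0.8,0,0.5],
    [0,0,-0.8,0,0.5],
    [0,0,-0.6,0,0.5],
    [0,0,0,0,0.5]
  ]
}}

```text
time_s: 10.0
eef_pos: [0.4192, 0.1108, 0.3767]
eef_rot: [0.001, 0.057, 0.998, 0.0]
contact_force: [-0.3, -0.7, 0.6]
grip_width: 0.501
grasp_force: 0.0
```

```bash
python3 - <<'E'
from h import *
p,a,s,R=pose();print(p,a,s["joints"].round(3),s["grip_width"],s["contact_force"],s["time_s"])
for c in ["scene","top"]:
    snap(c,c+"1")
    for l in ["handle","hinge","rack_hole","probe","neck","tip"]: print(l,lm(c,l))
E
```

```text
[0.41918622 0.11084377 0.37673963] 83.42883543755983 [ 0.259 -0.084  0.299  1.951 -0.     0.373] 0.500890649802321 [-0.26892728 -0.65042104  0.62407021] 10.0
handle [(0.46, [0.4265, 0.1082, 0.23])]
hinge [(0.65, [0.4727, 0.281, 0.1508])]
rack_hole [(0.35, [0.4277, 0.1076, 0.2282])]
probe [(0.55, [0.5299, 0.1626, 0.0736])]
neck [(0.72, [0.5306, 0.1645, 0.1801])]
tip [(0.43, [0.5314, 0.1655, 0.1802])]
handle []
hinge []
rack_hole []
probe []
neck []
tip []
```

View pics/scene1.png

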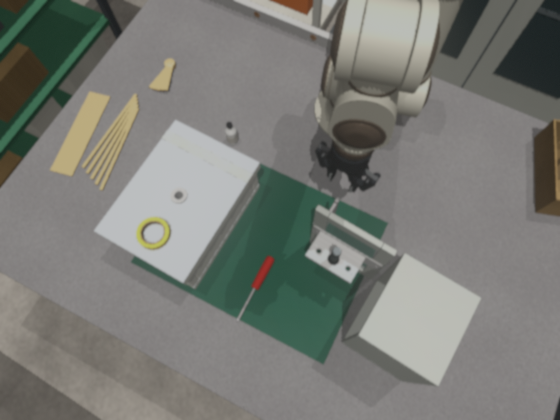

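The door stands open at about 90°. In the scene picture the thermometer is at (334,257), hanging in the ledge's middle hole. I'll measure its head by depth.

```bash
python3 - <<'E'
from h import *
for c in ["scene","top"]:
    p,d=snap(c); P=pts(c,d,np.ones(d.shape,bool))
    m=(P[:,2]>.256)&(P[:,2]<.272)&(np.hypot(P[:,0]-.528,P[:,1]-.162)<.028)
    print(c,m.sum()); 
    if m.sum()>5: print(P[m].mean(0),P[m].min(0),P[m].max(0))
    m=(np.abs(P[:,2]-.180)<.006)&(np.hypot(P[:,0]-.528,P[:,1]-.162)<.10)&(P[:,0]>.47)
    if m.sum()>50:
        r=cv2.minAreaRect((P[m,:2]*1000).astype(np.float32));print("ledge",r)
    T=np.linalg.inv(imaging.calibration(c)["T"]);K=np.array(imaging.calibration(c)["intrinsics"])
    uv=[]
    for q in ([.5285,.1625,.262],):
        q=T@np.r_[q,1];uv=(K[0,0]*q[0]/-q[2]+K[0,2],-K[1,1]*q[1]/-q[2]+K[1,2]);print("uv",uv)
    u,v=map(int,uv); cv2.imwrite(f"pics/pr_{c}.png",cv2.resize(p[v-25:v+25,u-30:u+30,::-1],None,fx=6,fy=6,interpolation=0))
a=cv2.imread("pics/pr_scene.png");b=cv2.imread("pics/pr_top.png");cv2.imwrite("pics/pr.png",np.hstack([a,b]))
E
```

```text
scene 70
[0.53070203 0.16351533 0.2632497 ] [0.51974356 0.15336467 0.25629849] [0.54005369 0.17394675 0.26878822]
ledge ((515.1458129882812, 163.70779418945312), (173.81837463378906, 85.65664672851562), 84.50062561035156)
uv (np.float64(336.09915453408803), np.float64(250.60983472506697))
top 0
uv (np.float64(218.1890659830355), np.float64(173.46989328979316))
```

View pics/pr.png

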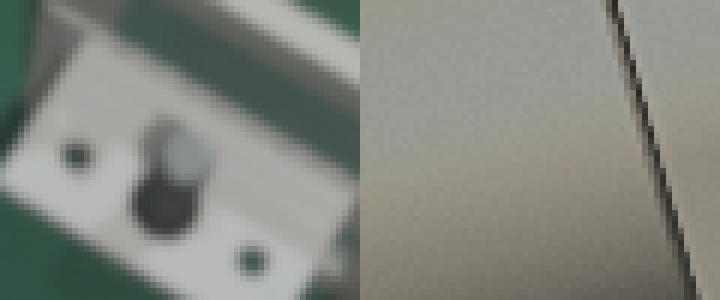

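```bash
python3 - <<'E'
from h import *
p,a,s,R=pose()
g=np.array([.5295,.163,.36]);h=g.copy();h[2]=.224
rows(p,a,line(p,a,g,83.5,7)+[(*g,83.5)]+line(g,83.5,h,83.5,7)+[(*h,83.5)],.6)
E
```

```text
[[-0.59,0.37,0.08,-0.0,0.6],[-0.6,0.37,0.09,-0.0,0.6],[-0.59,0.37,0.08,-0.0,0.6],[-0.6,0.36,0.08,-0.01,0.6],[-0.59,0.37,0.09,0.0,0.6],[-0.6,0.37,0.08,0.0,0.6],[-0.59,0.37,0.08,-0.0,0.6],[-0.0,-0.0,0.0,-0.0,0.6]]
[[-0.0,-0.0,0.78,-0.0,0.6],[-0.0,-0.0,0.78,-0.0,0.6],[-0.0,-0.0,0.77,-0.0,0.6],[-0.0,-0.0,0.78,-0.0,0.6],[-0.0,-0.0,0.78,-0.0,0.6],[-0.0,-0.0,0.77,-0.0,0.6],[-0.0,-0.0,0.78,-0.0,0.6],[-0.0,-0.0,0.0,-0.0,0.6]]
max [0.6  0.37 0.78 0.01] end [0.5295 0.1631 0.224 ] 83.5
```

>>> {"api": "carry_out", "payload": {
  "deltas": [
    [-0.59,0.37,0.08,0,0.6],
    [-0.6,0.37,0.09,0,0.6],
    [-0.59,0.37,0.08,0,0.6],
    [-0.6,0.36,0.08,0,0.6],
    [-0.59,0.37,0.09,0,0.6],
    [-0.6,0.37,0.08,0,0.6],
    [-0.59,0.37,0.08,0,0.6],
    [0,0,0,0,0.6]
  ]
}}

```text
time_s: 11.6
eef_pos: [0.5308, 0.1636, 0.3583]
eef_rot: [-0.001, 0.057, 0.998, -0.0]
contact_force: [0.4, -0.3, 0.6]
grip_width: 0.6
grasp_force: 0.0
```

>>> {"api": "carry_out", "payload": {
  "deltas": [
    [0,0,0.78,0,0.6],
    [0,0,0.78,0,0.6],
    [0,0,0.78,0,0.6],
    [0,0,0.78,0,0.6],
    [0,0,0.78,0,0.6],
    [0,0,0.77,0,0.6],
    [0,0,0.77,0,0.6],
    [0,0,0,0,0.6]
  ]
}}

```text
time_s: 12.4
eef_pos: [0.5282, 0.1625, 0.2219]
eef_rot: [-0.002, 0.057, 0.998, -0.001]
contact_force: [0.7, -0.4, 1.4]
grip_width: 0.602
grasp_force: 0.0
```

>>> {"api": "carry_out", "payload": {
  "deltas": [
    [0,0,0,0,0.6],
    [0,0,0,0,0.3],
    [0,0,0,0,0],
    [0,0,0,0,0],
    [0,0,0,0,0],
    [0,0,0,0,0],
    [0,0,0,0,0],
    [0,0,0,0,0]
  ],
  "force": 40
}}

```text
time_s: 13.2
eef_pos: [0.5299, 0.163, 0.2253]
eef_rot: [0.001, 0.057, 0.998, 0.0]
contact_force: [-0.6, -0.1, 5.7]
grip_width: 0.245
grasp_force: 39.0
```

```bash
python3 - <<'E'
from h import *
p,a,s,R=pose();print(p,a,s["joints"].round(3),s["grip_width"],s["grasp_force"],s["contact_force"],s["time_s"])
E
```

```text
[0.52993202 0.16301863 0.22532612] 83.43138837800944 [ 0.299  0.093  0.171  1.647 -0.     0.413] 0.24476301579446635 38.959293365478516 [-0.58182353 -0.08969791  5.65305697] 13.2
```

>>> {"api": "carry_out", "payload": {
  "deltas": [
    [0,0,-0.4,0,0],
    [0,0,-0.7,0,0],
    [0,0,-0.8,0,0],
    [0,0,-0.8,0,0],
    [0,0,-0.8,0,0],
    [0,0,-0.8,0,0],
    [0,0,-0.8,0,0],
    [0,0,-0.5,0,0]
  ]
}}

```text
time_s: 14.0
eef_pos: [0.5295, 0.163, 0.366]
eef_rot: [0.001, 0.057, 0.998, 0.0]
contact_force: [-0.1, 0.7, -0.6]
grip_width: 0.248
grasp_force: 39.1
```

```bash
python3 - <<'E'
from h import *
p,a,s,R=pose();print(p,a,s["grip_width"],s["grasp_force"],s["contact_force"],s["time_s"])
g=np.array([.554,-.2745,.366])
n=23;f=np.arange(1,n+1)/n; f=.5*f+.5*f*f*(3-2*f)
# move at x const to keep clear of door, yaw fixed
rows(p,a,[(*(p+(g-p)*k),a) for k in f]+[(*g,a)],0)
E
```

```text
[0.52949733 0.16303032 0.36602096] 83.43902210875926 0.247825386071227 39.138736724853516 [-0.13310483  0.691805   -0.64869613] 14.0
[[-0.07,-0.42,0.0,-0.0,0],[-0.09,-0.52,0.0,-0.0,0],[-0.1,-0.59,0.0,-0.0,0],[-0.12,-0.66,0.0,-0.0,0],[-0.12,-0.73,0.0,-0.0,0],[-0.14,-0.79,0.0,-0.0,0],[-0.14,-0.83,0.0,-0.0,0],[-0.15,-0.87,0.0,-0.0,0]]
[[-0.16,-0.9,0.0,-0.0,0],[-0.16,-0.92,0.0,-0.0,0],[-0.16,-0.94,0.0,-0.0,0],[-0.16,-0.94,0.0,-0.0,0],[-0.16,-0.93,0.0,-0.0,0],[-0.16,-0.92,0.0,-0.0,0],[-0.15,-0.9,0.0,-0.0,0],[-0.15,-0.87,0.0,-0.0,0]]
[[-0.14,-0.83,0.0,-0.0,0],[-0.14,-0.79,0.0,-0.0,0],[-0.13,-0.73,0.0,-0.0,0],[-0.11,-0.67,0.0,-0.0,0],[-0.1,-0.59,0.0,-0.0,0],[-0.09,-0.51,0.0,-0.0,0],[-0.07,-0.42,0.0,-0.0,0],[-0.0,-0.0,0.0,-0.0,0]]
max [0.16 0.94 0.   0.  ] end [ 0.5539 -0.2744  0.366 ] 83.4
```

>>> {"api": "carry_out", "payload": {
  "deltas": [
    [-0.07,-0.42,0,0,0],
    [-0.09,-0.52,0,0,0],
    [-0.1,-0.59,0,0,0],
    [-0.12,-0.66,0,0,0],
    [-0.12,-0.73,0,0,0],
    [-0.14,-0.79,0,0,0],
    [-0.14,-0.83,0,0,0],
    [-0.15,-0.87,0,0,0]
  ]
}}

```text
time_s: 14.8
eef_pos: [0.5367, 0.0239, 0.3634]
eef_rot: [-0.001, 0.058, 0.998, -0.0]
contact_force: [-0.4, -0.9, -0.1]
grip_width: 0.244
grasp_force: 39.1
```

>>> {"api": "carry_out", "payload": {
  "deltas": [
    [-0.16,-0.9,0,0,0],
    [-0.16,-0.92,0,0,0],
    [-0.16,-0.94,0,0,0],
    [-0.16,-0.94,0,0,0],
    [-0.16,-0.93,0,0,0],
    [-0.16,-0.92,0,0,0],
    [-0.15,-0.9,0,0,0],
    [-0.15,-0.87,0,0,0]
  ]
}}

```text
time_s: 15.6
eef_pos: [0.5466, -0.1616, 0.3634]
eef_rot: [-0.001, 0.058, 0.998, 0.0]
contact_force: [0.5, 1.5, -1.2]
grip_width: 0.244
grasp_force: 39.1
```

>>> {"api": "carry_out", "payload": {
  "deltas": [
    [-0.14,-0.83,0,0,0],
    [-0.14,-0.79,0,0,0],
    [-0.13,-0.73,0,0,0],
    [-0.11,-0.67,0,0,0],
    [-0.1,-0.59,0,0,0],
    [-0.09,-0.51,0,0,0],
    [-0.07,-0.42,0,0,0],
    [0,0,0,0,0]
  ]
}}

```text
time_s: 16.4
eef_pos: [0.5541, -0.2756, 0.3635]
eef_rot: [-0.0, 0.058, 0.998, 0.0]
contact_force: [0.5, 0.3, -0.8]
grip_width: 0.247
grasp_force: 39.2
```

>>> {"api": "carry_out", "payload": {
  "deltas": [
    [0,0,0,0,0],
    [0,0,0,0,0],
    [0,0,0,0,0],
    [0,0,0,0,0],
    [0,0,0,0,0],
    [0,0,0,0,0],
    [0,0,0,0,0],
    [0,0,0,0,0]
  ]
}}

```text
time_s: 17.2
eef_pos: [0.5539, -0.2744, 0.364]
eef_rot: [-0.0, 0.057, 0.998, 0.0]
contact_force: [0.1, -0.4, -0.6]
grip_width: 0.251
grasp_force: 39.2
```

```bash
python3 - <<'E'
from h import *
p,a,s,R=pose();print(p,a,R.round(4).tolist(),s["grip_width"],s["grasp_force"],s["contact_force"],s["time_s"])
ims=[]
for c in ["scene","top"]:
    q,d=snap(c,c+"2")
    for l in ["probe","neck","tip","port","hinge","handle"]: print(l,lm(c,l))
    T=np.linalg.inv(imaging.calibration(c)["T"]);K=np.array(imaging.calibration(c)["intrinsics"])
    def pr(x): x=T@np.r_[x,1]; return (K[0,0]*x[0]/-x[2]+K[0,2],-K[1,1]*x[1]/-x[2]+K[1,2])
    print("tip exp",pr([p[0],p[1],p[2]-.1503]),"neck",pr([p[0],p[1],p[2]-.0453]),"port",pr([.554,-.2745,.169]))
    u,v=map(int,pr([.554,-.2745,.22])); u0=max(u-50,0);v0=max(v-50,0); print(u0,v0)
    ims.append(cv2.resize(q[v0:v0+100,u0:u0+80,::-1],(400,500),interpolation=0))
cv2.imwrite("pics/tip2.png",np.hstack(ims))
E
```

```text
[ 0.55393043 -0.2743877   0.36401675] 83.43468072454591 [[-0.9934, 0.1143, -0.0001], [0.1143, 0.9934, 0.0], [0.0001, 0.0, -1.0]] 0.25053075869107155 39.161837697029114 [ 0.14383489 -0.35323156 -0.62354681] 17.2
probe [(0.64, [0.5508, -0.272, 0.2109]), (0.44, [0.4532, 0.1123, 0.226])]
neck [(0.57, [0.5504, -0.2729, 0.3186]), (0.36, [0.4265, 0.1075, 0.2296])]
tip [(0.71, [0.5512, -0.2724, 0.2094])]
port [(0.66, [0.5533, -0.2726, 0.1702])]
hinge [(0.64, [0.4737, 0.2831, 0.1474])]
handle [(0.63, [0.4271, 0.1051, 0.2291])]
tip exp (np.float64(173.89403189695787), np.float64(188.29651376862986)) neck (np.float64(162.6580028647711), np.float64(170.86102482034826)) port (np.float64(178.03685549937165), np.float64(194.80694696952608))
123 137
probe [(0.54, [0.5531, -0.2766, 0.2089])]
neck []
tip [(0.63, [0.457, 0.1061, 0.2297]), (0.55, [0.5525, -0.2727, 0.2135])]
port [(0.72, [0.476, 0.2818, 0.1503]), (0.7, [0.5562, -0.2778, 0.1679])]
hinge [(0.74, [0.4763, 0.2843, 0.1487])]
handle [(0.62, [0.424, 0.1134, 0.2294]), (0.58, [0.5495, -0.2723, 0.2124])]
tip exp (np.float64(403.1521747686823), np.float64(165.63796754683244)) neck (np.float64(415.66955567997843), np.float64(154.96664812684335)) port (np.float64(398.51661980794137), np.float64(169.59958835381002))
353 115
```

View pics/tip2.png

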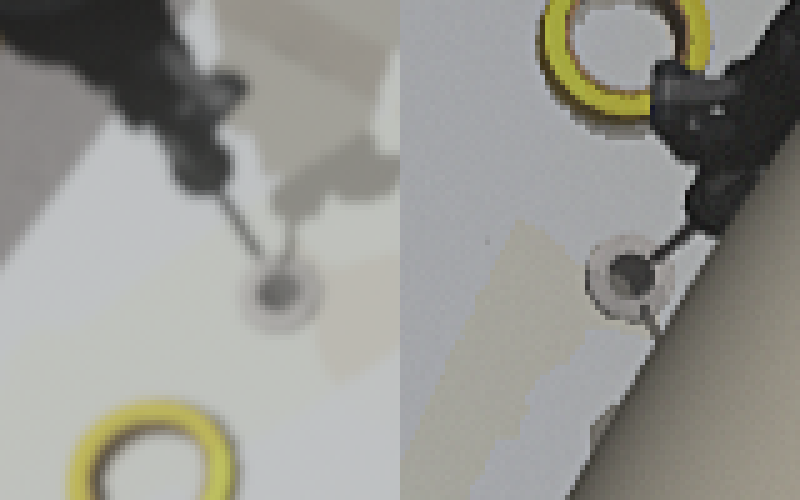

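The scene crop (left) shows the stem tip just above the port. The top crop (right) shows the tip at the bore's edge. I'll move 40 mm aside onto plain lid to measure the stem line and tip at sub-pixel level.

>>> {"api": "carry_out", "payload": {
  "deltas": [
    [0,-0.4,0,0,0],
    [0,-0.4,0,0,0],
    [0,-0.4,0,0,0],
    [0,-0.4,0,0,0],
    [0,0,0,0,0],
    [0,0,0,0,0],
    [0,0,0,0,0],
    [0,0,0,0,0]
  ]
}}

```text
time_s: 18.7
eef_pos: [0.5494, -0.3138, 0.3642]
eef_rot: [0.0, 0.057, 0.998, 0.0]
contact_force: [-0.1, -0.5, -2.2]
grip_width: 0.243
grasp_force: 39.2
```

```bash
cat > stem.py <<'E'
from h import *
from scipy.ndimage import map_coordinates as mc
p,a,s,R=pose();print(p.round(4),a)
ims=[]
for c in ["scene","top"]:
    I=np.mean([snap(c)[0].astype(float).mean(2) for _ in range(3)],0)
    print(c,"tip",lm(c,"tip"),"probe",lm(c,"probe"))
    T=np.linalg.inv(imaging.calibration(c)["T"]);K=np.array(imaging.calibration(c)["intrinsics"])
    def pr(x): x=T@np.r_[x,1]; return np.array((K[0,0]*x[0]/-x[2]+K[0,2],-K[1,1]*x[1]/-x[2]+K[1,2]))
    z0=p[2]-.1503; A=pr([p[0],p[1],z0]);B=pr([p[0],p[1],z0+.105]); e=(B-A)/np.hypot(*(B-A)); n=np.array([-e[1],e[0]])
    J=np.array([pr([p[0]+.001,p[1],z0])-A,pr([p[0],p[1]+.001,z0])-A])@n; print("perp px per mm x,y",J.round(3))
    st=np.arange(-6,6.01,.25)
    for h in np.arange(-.02,.1,.008):
        C=pr([p[0],p[1],z0+h]); q=C[:,None]+n[:,None]*st
        v=mc(I,[q[1],q[0]],order=1); b=np.interp(st,[-6,6],[v[:6].mean(),v[-6:].mean()]); k=np.clip(b-v,0,None); k[k<.4*k.max()]=0
        print(round(h*1000),"off px",round((k*st).sum()/max(k.sum(),1e-6),2),"depth",round(k.max(),1))
    u,v=A.astype(int); u0,v0=u-25,v-28; print("crop",u0,v0,"tip exp",A)
    cr=cv2.resize(I[v0:v0+56,u0:u0+40].astype(np.uint8),(400,560),interpolation=cv2.INTER_CUBIC); ims.append(cr)
cv2.imwrite("pics/stem.png",np.hstack(ims))
E
python3 stem.py
```

```text
[ 0.5494 -0.3138  0.3642] 83.45643862753025
scene tip [(0.67, [0.5473, -0.3148, 0.2069])] probe [(0.55, [0.5497, -0.3147, 0.2096]), (0.24, [0.6739, -0.2755, 0.1667])]
perp px per mm x,y [-0.354  0.182]
-20 off px 5.57 depth 3.4
-12 off px 5.9 depth 11.2
-4 off px 0.77 depth 15.5
4 off px 0.87 depth 50.0
12 off px 0.76 depth 63.0
20 off px 0.75 depth 66.3
28 off px 0.77 depth 62.4
36 off px 0.77 depth 65.8
44 off px 0.79 depth 63.1
52 off px 0.79 depth 63.1
60 off px 0.87 depth 65.9
68 off px 0.8 depth 66.4
76 off px 0.97 depth 81.5
84 off px 1.13 depth 100.5
92 off px 0.45 depth 85.6
crop 136 152 tip exp [161.67994918 180.36291002]
top tip [] probe [(0.69, [0.5522, -0.317, 0.2123])]
perp px per mm x,y [-0.341 -0.247]
-20 off px 2.63 depth 0.6
-12 off px -3.46 depth 1.4
-4 off px 0.89 depth 84.7
4 off px 0.75 depth 113.9
12 off px 0.76 depth 126.7
20 off px 0.84 depth 125.7
28 off px 0.72 depth 128.1
36 off px 0.77 depth 115.5
44 off px 0.76 depth 128.2
52 off px 0.73 depth 127.3
60 off px 0.74 depth 126.0
68 off px 0.63 depth 130.0
76 off px 0.01 depth 129.3
84 off px -0.53 depth 90.8
92 off px -3.07 depth 42.3
crop 394 139 tip exp [419.75731363 167.32865001]
```

View pics/stem.png

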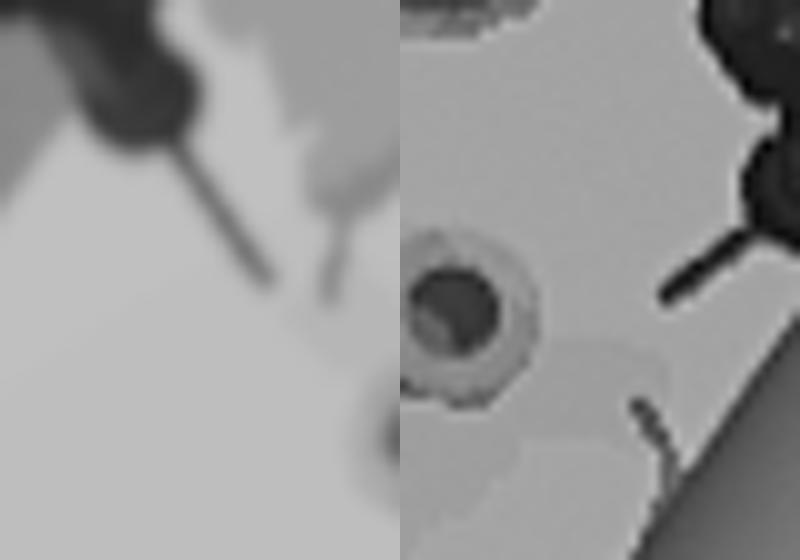

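The stem is upright, with a constant 0.77 px offset in both views. It stands 2.2 mm towards -x from the TCP, so the TCP target is (0.5558, -0.2748).

>>> {"api": "carry_out", "payload": {
  "deltas": [
    [-0.02,0.4,0,0,0],
    [-0.02,0.4,0,0,0],
    [-0.02,0.4,0,0,0],
    [-0.02,0.38,0,0,0],
    [0,0,0,0,0],
    [0,0,0,0,0],
    [0,0,0,0,0],
    [0,0,0,0,0]
  ]
}}

```text
time_s: 20.0
eef_pos: [0.5558, -0.2755, 0.3639]
eef_rot: [-0.0, 0.057, 0.998, -0.0]
contact_force: [-0.4, -0.9, -1.4]
grip_width: 0.243
grasp_force: 39.2
```

```bash
python3 stem.py | grep -E "^\[|^(20|28|36|44|52|60) |^scene|^top"; python3 - <<'E'
from h import *
p,a,s,R=pose();X,Y=R[:,0],R[:,1];d=np.array([.5558,-.2748,.2543])-p;print(p,d@X/.025,d@Y/.025,-d[2]/.025)
E
```

```text
[ 0.5558 -0.2755  0.3639] 83.41024233521011
scene tip [(0.48, [0.5275, 0.1597, 0.1828]), (0.46, [0.5522, -0.2751, 0.2077])] probe [(0.55, [0.5537, -0.2748, 0.2106])]
20 off px 0.77 depth 66.1
28 off px 0.75 depth 64.3
36 off px 0.75 depth 65.2
44 off px 0.79 depth 61.6
52 off px 0.79 depth 63.6
60 off px 0.8 depth 66.3
top tip [] probe [(0.15, [0.5548, -0.2791, 0.3153])]
20 off px 0.71 depth 126.6
28 off px 0.54 depth 127.5
36 off px 0.61 depth 127.2
44 off px 0.61 depth 130.5
52 off px 0.61 depth 122.6
60 off px 0.64 depth 120.8
[ 0.55586626 -0.27517603  0.36402821] 0.004311228636077664 0.014707102810287675 4.389128498521739
```

>>> {"api": "carry_out", "payload": {
  "deltas": [
    [0,0.01,0.2,0,0],
    [0,0,0.32,0,0],
    [0,0,0.32,0,0],
    [0,0,0.32,0,0],
    [0,0,0.32,0,0],
    [0,0,0.32,0,0],
    [0,0,0.2,0,0],
    [0,0,0,0,0]
  ]
}}

```text
time_s: 21.3
eef_pos: [0.5557, -0.2748, 0.3132]
eef_rot: [-0.001, 0.057, 0.998, 0.0]
contact_force: [0.6, -1.1, -0.9]
grip_width: 0.247
grasp_force: 39.2
```

>>> {"api": "carry_out", "payload": {
  "deltas": [
    [0,0,0.2,0,0],
    [0,0,0.35,0,0],
    [0,0,0.4,0,0],
    [0,0,0.4,0,0],
    [0,0,0.4,0,0],
    [0,0,0.35,0,0],
    [0,0,0.2,0,0],
    [0,0,0.09,0,0]
  ]
}}

```text
time_s: 22.1
eef_pos: [0.5558, -0.2748, 0.2537]
eef_rot: [-0.0, 0.057, 0.998, 0.0]
contact_force: [-1.0, 0.4, -0.6]
grip_width: 0.243
grasp_force: 39.2
```

>>> {"api": "carry_out", "payload": {
  "deltas": [
    [0,0,0,0,0],
    [0,0,0,0,0],
    [0,0,0,0,0],
    [0,0,0,0,0],
    [0,0,0,0,0],
    [0,0,0,0,0],
    [0,0,0,0,0],
    [0,0,0,0,0]
  ]
}}

```text
time_s: 22.9
eef_pos: [0.5559, -0.2749, 0.2543]
eef_rot: [0.0, 0.057, 0.998, -0.0]
contact_force: [0.1, 0.2, -1.8]
grip_width: 0.241
grasp_force: 39.2
```

```bash
python3 - <<'E'
from h import *
p,a,s,R=pose();print(p,s["contact_force"],s["time_s"])
ims=[]
for c in ["scene","top"]:
    q,d=snap(c,c+"3"); print(lm(c,"probe"),lm(c,"neck"),lm(c,"tape_roll"),lm(c,"handle"),lm(c,"glue"))
    T=np.linalg.inv(imaging.calibration(c)["T"]);K=np.array(imaging.calibration(c)["intrinsics"])
    x=T@[.554,-.2745,.2,1]; u,v=int(K[0,0]*x[0]/-x[2]+K[0,2]),int(-K[1,1]*x[1]/-x[2]+K[1,2])
    ims.append(cv2.resize(q[v-28:v+28,u-20:u+20,::-1],(400,560),interpolation=cv2.INTER_CUBIC))
cv2.imwrite("pics/fin.png",np.hstack(ims))
E
```

```text
[ 0.55590247 -0.2748943   0.25428596] [ 0.14532244  0.2081913  -1.78061891] 22.9
[(0.61, [0.5536, -0.2741, 0.1012])] [(0.5, [0.5547, -0.2747, 0.2088])] [(0.73, [0.6775, -0.2772, 0.1621])] [(0.62, [0.4278, 0.1093, 0.232]), (0.6, [0.4579, 0.1141, 0.2301])] [(0.79, [0.2797, -0.287, -0.0006])]
[(0.63, [0.5568, -0.2768, 0.0964])] [(0.41, [0.5547, -0.2769, 0.2053])] [(0.71, [0.674, -0.279, 0.1643])] [(0.72, [0.5536, -0.2773, 0.2047]), (0.46, [0.4231, 0.1096, 0.2276])] []
```

View pics/fin.png

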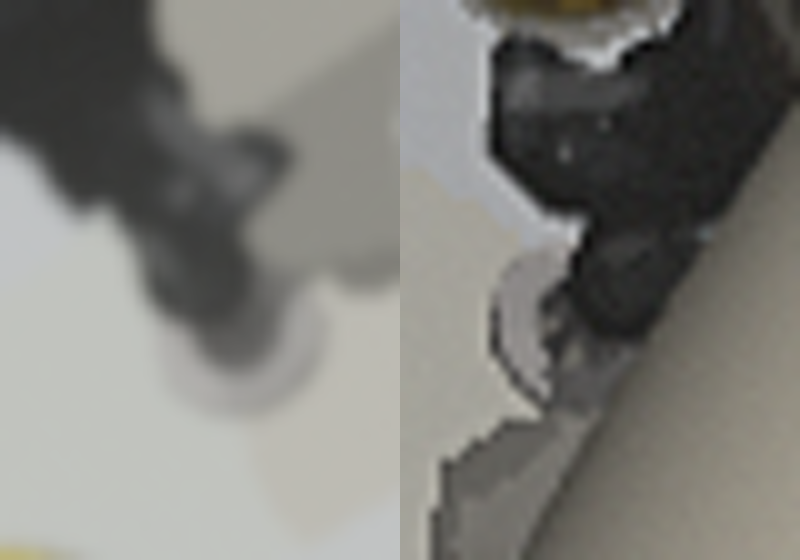

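The pictures show the collar above the sleeve flange and centred, with no contact force. The hold follows.

>>> {"api": "carry_out", "payload": {
  "deltas": [
    [0,0,0,0,0],
    [0,0,0,0,0],
    [0,0,0,0,0],
    [0,0,0,0,0],
    [0,0,0,0,0],
    [0,0,0,0,0],
    [0,0,0,0,0],
    [0,0,0,0,0]
  ]
}}

```text
time_s: 24.3
eef_pos: [0.5559, -0.2749, 0.2543]
eef_rot: [-0.0, 0.057, 0.998, -0.0]
contact_force: [0.2, -0.6, -0.7]
grip_width: 0.252
grasp_force: 39.2
```

>>> {"api": "carry_out", "payload": {
  "deltas": [
    [0,0,0,0,0],
    [0,0,0,0,0],
    [0,0,0,0,0],
    [0,0,0,0,0],
    [0,0,0,0,0],
    [0,0,0,0,0],
    [0,0,0,0,0],
    [0,0,0,0,0]
  ]
}}

```text
time_s: 25.1
eef_pos: [0.5559, -0.2749, 0.2543]
eef_rot: [0.0, 0.057, 0.998, -0.0]
contact_force: [-0.4, 0.7, -1.5]
grip_width: 0.247
grasp_force: 39.2
```

>>> {"api": "carry_out", "payload": {
  "deltas": [
    [0,0,0,0,0],
    [0,0,0,0,0],
    [0,0,0,0,0],
    [0,0,0,0,0],
    [0,0,0,0,0],
    [0,0,0,0,0],
    [0,0,0,0,0],
    [0,0,0,0,0]
  ]
}}

```text
time_s: 25.9
eef_pos: [0.5559, -0.2749, 0.2543]
eef_rot: [-0.0, 0.057, 0.998, 0.0]
contact_force: [0.4, -0.7, -1.6]
grip_width: 0.245
grasp_force: 39.2
```

>>> {"api": "carry_out", "payload": {
  "deltas": [
    [0,0,0,0,0],
    [0,0,0,0,0],
    [0,0,0,0,0],
    [0,0,0,0,0],
    [0,0,0,0,0],
    [0,0,0,0,0],
    [0,0,0,0,0],
    [0,0,0,0,0]
  ]
}}

```text
time_s: 26.7
eef_pos: [0.5559, -0.2749, 0.2543]
eef_rot: [-0.0, 0.057, 0.998, -0.0]
contact_force: [-1.2, 0.3, -0.8]
grip_width: 0.248
grasp_force: 39.2
```

>>> {"api": "carry_out", "payload": {
  "deltas": [
    [0,0,0,0,0],
    [0,0,0,0,0],
    [0,0,0,0,0],
    [0,0,0,0,0],
    [0,0,0,0,0],
    [0,0,0,0,0],
    [0,0,0,0,0],
    [0,0,0,0,0]
  ]
}}

```text
time_s: 27.5
eef_pos: [0.5559, -0.2749, 0.2543]
eef_rot: [-0.0, 0.057, 0.998, 0.0]
contact_force: [0.1, -0.4, -0.8]
grip_width: 0.246
grasp_force: 39.2
```

```bash
python3 - <<'E'
from h import *
p,a,s,R=pose();print(p,s["contact_force"],s["time_s"],s["grasp_force"]);print(ctrl.sign_off())
E
```

```text
[ 0.55589203 -0.27488794  0.25427661] [ 0.07647088 -0.42375596 -0.83051976] 27.5 39.24676716327667
the job is handed in; nothing more can be done
None
```

I handed the job in at 27.5 s: the door stands open at about 90°, and the gripper held the thermometer upright, still and centred in the sleeve for over 4 s, with no sign of contact; its tip is about 65 mm below the rim by my estimate, give or take about 4 mm.

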